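# Re-sort the square gauges in their frame and lock them with the keeper

## Robot

A 6-joint arm with a two-finger parallel gripper is mounted at the origin on a cart in front of the work surface, level with it; the furniture and walls round the work are solid. World frame = base frame: x ahead of the robot, y to its left, z up, the work surface at z = 0. Lengths are in m, angles in rad, forces in N, time in s.
With the tool pointing down it reaches from about 0.35 to 0.85 m from the base axis. Payload 8.1 kg.
Tool frame: the origin (TCP) lies midway between the tips of the shut fingers; the grasp point (between the pads) lies 19 mm behind it (manip.grasp_offset is the distance from the TCP to the grasp point, in m); z points along the fingers, y is the line along which they close (so a half turn about z gives the same grasp; the last joint's range is limited). The gripper opens to 93 mm and grips with 3 to 60 N. Pads are 15 mm wide; open, the fingers measure 128 mm over their backs; the gripper's body (75 mm by 188 mm) begins 65 mm behind the grasp point.
Start: joints at [-1.349, 0.13, 1.488, -0, 1.523, -0.085], TCP at [0.181, -0.572, 0.219] pointing down, gripper open.
Joint ranges: [-2.96, 2.96], [-0.89, 2.26], [0.02, 2.5], [-1.34, 4.48], [0, 2.73], [-2.66, 2.66]. Speed limits (rad/s): [2.39, 2.39, 2.79, 3.14, 3.14, 3.14].

## Interface

Orientations are given as a rotation vector (axis times angle).
In Python, from cell import manip, grab_frame, workorder gives the robot as it stands.
- The arm moves only by the tool move_arm, never from a script. Its argument "moves" is a list of rows, each a list of 7 numbers: the shift along the tool's x, y, z in units of 0.75 m (1.0 is 0.75 m), then the turn, a rotation vector about the tool's x, y, z in units of 0.1 rad (1.0 is 0.1 rad), then the closure, from -1 (fully open) to 1 (shut), so that 0 is half open. In form: [[tx, ty, tz, rx, ry, rz, claw], ...]. A call has 1 to 20 rows; each row shifts and turns the commanded pose from where the row before left it, along the tool's axes as they then stand; what a row does not reach is not made up. A row lasts 1/12 s, in which the tool goes at most 41.7 mm and 7.16 degrees, less where a joint would pass 70% of its speed; a pose out of reach is approached as far as the arm can. A call with a number of a shift or a turn outside -1 to 1 is refused whole. A call with a gripper value outside its range is refused whole. The fingers move at their own pace and stop on an object; "squeeze" is the grip in N (left out, the last holds). Time passes only in rows, so rows that do not move let the fingers close. It gives the time, the measured TCP pose, the force, the opening and the grip force at its end, in the units of the state.
- manip.sense(): the state, without advancing time (a new reading comes with each control period).
- grab_frame(name): name is "side" or "top"; returns a dict with "pixels" (420x560x3 uint8, red, green, blue), "fovy" (degrees; the focal length in pixels is half the picture's height over the tangent of half this angle, whatever the lens; pixels are square), "cx", "cy" (the principal point, pixels), "R" (3x3) and "t" (3): a world point X has camera coordinates R X + t. Camera axes: x right, y down, z forward; pixel columns grow to the right and rows downward; lengths in m; the calibration is good to about 2 mm. A picture is of the moment at which its call begins. There is no depth.
- workorder.close_job(): hands the job in; it is judged then, once.
The state is a dict: "time_s": time; "joint_pos": joint angles; "dq": joint speeds; "joint_efforts": joint torques, N m; "tool_pos": TCP position; "orientation": TCP orientation; "contact_force": force on the tool from outside, world axes, zero at the start; "wrist_torque": the same for the moment, N m; "opening": finger opening in m; "grip_force": force on a finger pad.
Only numpy, scipy, OpenCV 4.12 (cv2) and the standard library are available. Lean on these libraries where they do the work, as an engineer would, in place of code of your own. Each camera call takes 0.05 s, during which the arm holds its last target. There are 200 camera calls.

## Task

The square steel gauges in the wooden frame are out of order: draw the flat keeper slab right out of its lane at the frame's right end, then, using the lane as the spare space and without lifting any carrier off the bench, slide the gauges one at a time until all of them stand in the far row in order, thinnest nearest the frame's left end to thickest nearest its right end (a missing gauge may leave an empty bay anywhere). Then slide the keeper back in through the mouth until its head touches the frame, leave everything released, and do not disturb the things lying about.

Things in the scene. Friction and masses are not known exactly. Their poses are not given: they have to be found in the camera images.
- frame: Low wooden frame screwed to the bench, no floor. Origin at bench height, middle of the row's length; own x away from the robot, y to the left along the frame, z up; turned a little. Rails 20 mm thick, 22 mm high. Far side: the row, inside x = 0 to 66, y = -165 to +165 mm. Near side, right part: the lane, x = -66 to 0, y = -165 to +33 mm, open to the row; the near left corner is solid wood.
- row_mid (a point): Middle of the far row, at bench height, 33 mm in +x from the frame's origin; axes as the frame's. The row holds five bays 66x66 mm, with no walls between them, centred at y = +132, +66, 0, -66, -132 mm from here. The lane has three such spaces, 66 mm in -x from the bays at y = 0, -66 and -132.
- mouth (a point): Centre of the lane's mouth at bench height, in the frame's right end rail: at x = -33, y = -175 mm from the frame's origin; axes as the frame's. 67 mm wide in x, 20 mm deep in y, bridged by a steel strap 22 to 26 mm above the bench: no carrier can pass, and the keeper must be slid in along y.
- keeper_grip (a point): Keeper: flat plywood tongue 63 mm wide, 14 thick, 205 long with rounded nose; head 84x36x20 mm at its right end; upright wooden grip on the head, 40 mm in x, 20 in y, top at 68 mm. Point: middle of the grip, 48 mm above the underside; y points to the nose end, 223 mm off. 0.35 kg, slides on the bench. Home: 28 mm in -y from the mouth point, head against the frame. Play in the mouth about 2 mm a side.
- gauge1_bar (a point): The thinnest gauge: an upright square steel bar 10 mm thick fixed in the middle of a square wooden carrier 58x58x14 mm that slides on the bench top, about 0.18 kg; bar top 56 mm above the bench. Point: axis of the bar, 40 mm above the carrier's underside; axes square to the bar and carrier, parallel to the frame's at the start. May be absent.
- gauge2_bar (a point): The second thinnest gauge: an upright square steel bar 15 mm thick fixed in the middle of a square wooden carrier 58x58x14 mm that slides on the bench top, about 0.18 kg; bar top 56 mm above the bench. Point: axis of the bar, 40 mm above the carrier's underside; axes square to the bar and carrier, parallel to the frame's at the start. May be absent.
- gauge3_bar (a point): The middle gauge: an upright square steel bar 20 mm thick fixed in the middle of a square wooden carrier 58x58x14 mm that slides on the bench top, about 0.18 kg; bar top 56 mm above the bench. Point: axis of the bar, 40 mm above the carrier's underside; axes square to the bar and carrier, parallel to the frame's at the start. May be absent.
- gauge4_bar (a point): The second thickest gauge: an upright square steel bar 25 mm thick fixed in the middle of a square wooden carrier 58x58x14 mm that slides on the bench top, about 0.18 kg; bar top 56 mm above the bench. Point: axis of the bar, 40 mm above the carrier's underside; axes square to the bar and carrier, parallel to the frame's at the start. May be absent.
- gauge5_bar (a point): The thickest gauge: an upright square steel bar 30 mm thick fixed in the middle of a square wooden carrier 58x58x14 mm that slides on the bench top, about 0.18 kg; bar top 56 mm above the bench. Point: axis of the bar, 40 mm above the carrier's underside; axes square to the bar and carrier, parallel to the frame's at the start. May be absent.
- tape_measure: Bystander: tape measure, 44x90x69 mm, standing behind the frame; origin at its underside.
- glue_bottle: Bystander: upright white bottle with a red cap, 48 mm thick, 143 mm tall, behind the frame; origin at its underside.
- marker: Bystander: black marker pen with a red cap, 120 mm long, lying on the near edge of the bench; origin at its underside.
- sanding_block: Bystander: sanding block, 63x101x32 mm, on the bench to the right; origin at its underside.
Mind the look-alikes: they are no part of the job. Leave any orange look-alike of the part that bears gauge4_bar alone.

How it is judged:
On the way, in this order (a step that is already met when the one before it is completed fails the run):
1. the keeper is drawn right out of the lane (y of keeper_grip in the frame of frame below -0.395 m), for 0.1 s.
2. all gauges stand in the far row, thinnest at the left to thickest at the right (x of gauge1_bar in the frame of frame between 0.025 and 0.043 m and height (world z) of each of gauge1_bar, gauge2_bar, gauge3_bar, gauge4_bar, gauge5_bar below 0.046 m and y of gauge1_bar in the frame of frame between -0.15 and 0.15 m and x of gauge2_bar in the frame of frame between 0.025 and 0.043 m and y of gauge2_bar in the frame of frame between -0.15 and 0.15 m and x of gauge3_bar in the frame of frame between 0.025 and 0.043 m and y of gauge3_bar in the frame of frame between -0.15 and 0.15 m and x of gauge4_bar in the frame of frame between 0.025 and 0.043 m and y of gauge4_bar in the frame of frame between -0.15 and 0.15 m and x of gauge5_bar in the frame of frame between 0.025 and 0.043 m and y of gauge5_bar in the frame of frame between -0.15 and 0.15 m and y of gauge1_bar in the frame of gauge2_bar above 0.04 m and y of each of gauge1_bar, gauge2_bar in the frame of gauge3_bar above 0.04 m and y of each of gauge1_bar, gauge2_bar, gauge3_bar in the frame of gauge4_bar above 0.04 m and y of each of gauge1_bar, gauge2_bar, gauge3_bar, gauge4_bar in the frame of gauge5_bar above 0.04 m), for 0.2 s.
3. the keeper is fully home again (y of keeper_grip in the frame of frame above -0.21 m and x of keeper_grip in the frame of frame between -0.04 and -0.026 m and angle between the y axis of keeper_grip and the y axis of frame, either way round below 0.05 rad and height (world z) of keeper_grip below 0.054 m), for 0.2 s.
At the end, for the whole second after the job is handed in: Every gauge present stands on the bench in the far row (within about 9 mm of its centre line), in order of thickness from the left end, each at least 40 mm right of the next thinner one; the keeper lies flat in the lane, within 7 mm of fully home; all at rest (all of step 2 and all of step 3 and linear speed of each of gauge1, gauge2, gauge3, gauge4, gauge5, keeper below 0.02 m/s); the robot touches nothing.
It fails at once if a carrier is lifted more than 15 mm off the bench (height (world z) of any of gauge1_bar, gauge2_bar, gauge3_bar, gauge4_bar, gauge5_bar above 0.055 m).
It fails at once if a carrier is tipped over (angle between any of gauge1_bar, gauge2_bar, gauge3_bar, gauge4_bar, gauge5_bar's own z axis and vertical above 0.5 rad).
It fails at once if a bystander is shifted more than 4 cm (distance of any of tape_measure, glue_bottle, marker, sanding_block from where it was at the start of the episode above 0.04 m).
Of gauge1, gauge2, gauge3, gauge4, gauge5 only 4 to 5 are there at a start; the rules pass over those that are not, and their reading is None.
At some moment in a run one of gauge1, gauge2, gauge3, gauge4, gauge5, keeper may be knocked a few centimetres aside while the robot is not near it.
Once in a run the grip may slacken for a moment while it holds something.
It also fails if it takes over 210 s, if anything falls off the work surface, if the arm or the gripper's body presses on something with over 40 N, if the wrist force passes 120 N, or if a joint passes its speed limit or range.

## Working session

There is one attempt and no reset: what is moved stays moved. The work goes in short steps, Python scripts to look and compute and a tool call to move; the robot and the scene stay as the last step left them, time stands still between calls to the robot, and variables do not carry over. Pictures are saved under pics/ and viewed, at most 14 in all, crops included, and the job is handed in when it is done.

Besides the shell and the picture viewer there is one more tool, called after "Emit:" by a JSON object that holds its "api" and its "payload", one argument or row to a line. move_arm: Moves the arm, as the interface text tells. Its arguments: {"type":"object","properties":{"moves":{"type":"array"},"squeeze":{"type":"number"}},"required":["moves"]}

```bash
ls; mkdir -p pics; python3 - <<'E'
from cell import manip, grab_frame
import cv2
print(manip.sense())
for n in("top","side"):
    f=grab_frame(n); print(n,f['fovy'],f['cx'],f['cy'],f['R'],f['t'])
    cv2.imwrite(f'pics/{n}0.png',f['pixels'][:,:,::-1])
E
```

```text
pics
{'time_s': 0.0, 'joint_pos': array([-1.34933965e+00,  1.31143700e-01,  1.48926417e+00, -2.76935281e-05,
        1.52297676e+00, -8.54051610e-02]), 'dq': array([ 0.00084327, -0.00018196, -0.00027807,  0.00026046,  0.00223285,
       -0.00069552]), 'joint_efforts': array([-7.28596060e-04, -5.59853625e+01, -4.91751516e+01,  7.68805272e-02,
        3.58338933e-02, -1.80765851e-04]), 'tool_pos': array([ 0.18112693, -0.57142472,  0.21760616]), 'orientation': array([-3.10292164e+00, -4.79857617e-01,  2.34549238e-04]), 'contact_force': array([ 0.97352074, -0.36157495, -0.85539988]), 'wrist_torque': array([-0.01099038, -0.01183887, -0.00696434]), 'grip_force': 0.0, 'opening': 0.09313368513058415}
top 43.82737806252705 282.7283353832763 217.25681287312148 [[-1.18953723e-02 -9.99928761e-01  9.86513740e-04]
 [-9.96268647e-01  1.17674775e-02 -8.55003526e-02]
 [ 8.54826529e-02 -1.99989124e-03 -9.96337652e-01]] [-0.12232041  0.57863575  1.60874703]
side 51.90612319418763 288.36223578723707 208.34911448485403 [[-0.83061854 -0.55680918 -0.00603207]
 [-0.20140622  0.31051116 -0.92898781]
 [ 0.51914196 -0.7704196  -0.37006116]] [0.39855975 0.22364638 0.80004467]
```

View pics/top0.png

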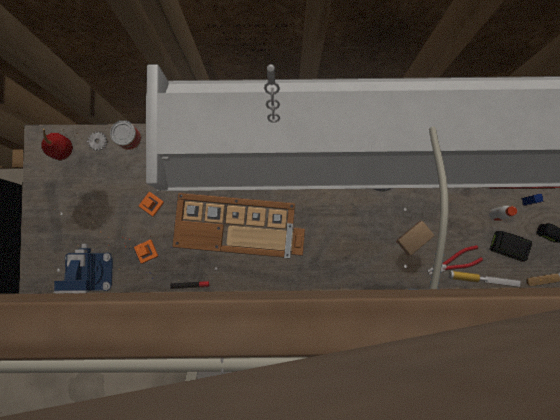

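View pics/side0.png

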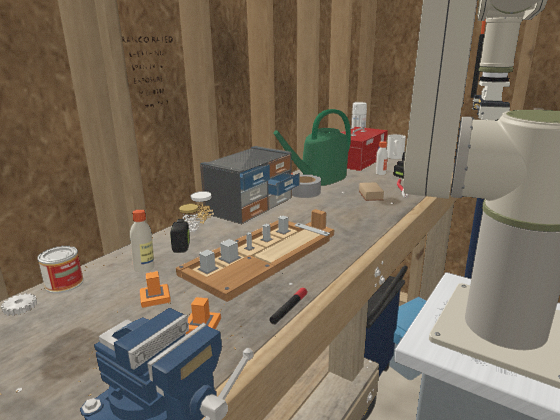

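The top view shows the frame at about (235,225) with five gauges in the far row and the keeper in the lane, its head at (298,238). Two orange look-alikes lie outside the frame at (150,204) and (146,251). In the side view the bars run from (207,260) to (283,225), the keeper's grip is at (318,218), and the orange look-alikes are at (153,290) and (200,312).

```bash
python3 - <<'E'
import cv2
a=cv2.imread('pics/top0.png')[185:265,165:315]; cv2.imwrite('pics/c1.png',cv2.resize(a,None,fx=5.3,fy=5.3,interpolation=cv2.INTER_CUBIC))
a=cv2.imread('pics/side0.png')[195:305,170:345]; cv2.imwrite('pics/c2.png',cv2.resize(a,None,fx=4.5,fy=4.5,interpolation=cv2.INTER_CUBIC))
E
```

```text
(no output)
```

View pics/c1.png

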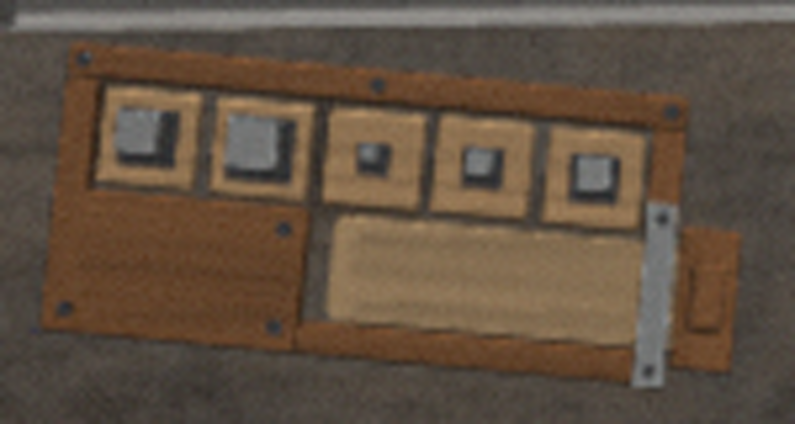

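View pics/c2.png

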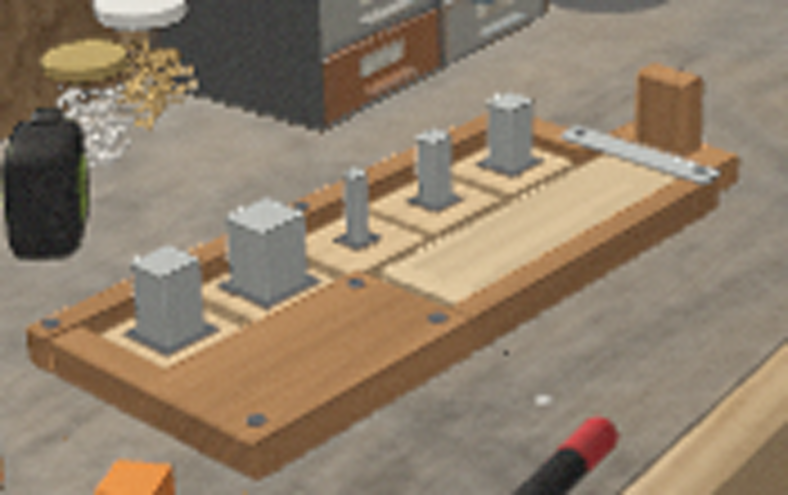

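The crops show, from left to right, bars 25, 30, 10, 15 and 20 mm (gauges 4, 5, 1, 2, 3). Their tops in the top crop are at (138,133), (253,142), (369,154), (480,160) and (594,172), and the keeper's grip is at (706,298). Things that could be taken for a gauge are the two orange parts at (150,204) and (146,251) in the top view, outside the frame. I choose the five inside it.

Plan: 1, 2 and 3 move down into the lane, 5 to bay 5, 4 to bay 4, and then 1, 2 and 3 to bays 1, 2 and 3.

```bash
cat > h.py <<'E'
import numpy as np, json
from cell import manip, grab_frame
from scipy.spatial.transform import Rotation as Ro
def ray(f,uv,z):
    uv=np.atleast_2d(uv).astype(float); F=210/np.tan(np.radians(f['fovy'])/2)
    R=np.array(f['R']);t=np.array(f['t']); c=-R.T@t
    d=np.c_[(uv[:,0]-f['cx'])/F,(uv[:,1]-f['cy'])/F,np.ones(len(uv))]@R
    return (c+d*((z-c[2])/d[:,2])[:,None])[:,:2]
def proj(f,X):
    F=210/np.tan(np.radians(f['fovy'])/2); p=np.atleast_2d(X)@np.array(f['R']).T+np.array(f['t'])
    return p[:,:2]/p[:,2:]*F+[f['cx'],f['cy']]
def fit(A,B): # B = Rot A + t
    a=A-A.mean(0);b=B-B.mean(0); th=np.arctan2((a[:,0]*b[:,1]-a[:,1]*b[:,0]).sum(),(a*b).sum())
    R=np.array([[np.cos(th),-np.sin(th)],[np.sin(th),np.cos(th)]]); t=B.mean(0)-R@A.mean(0)
    return th,t,np.linalg.norm(A@R.T+t-B,axis=1)
E
python3 - <<'E'
from h import *
np.set_printoptions(precision=4,suppress=True)
T=grab_frame('top');S=grab_frame('side')
C=np.array([[.086,.185],[.086,-.185],[-.086,.185],[-.086,-.185]])
G=np.array([[.033,y] for y in(.132,.066,0,-.066,-.132)])
tc=np.array([[73,43],[687,98],[42,328],[660,385]])/5.3+[165,185]
tg=np.array([[138,133],[253,142],[369,154],[480,160],[594,172]])/5.3+[165,185]
sc=np.array([[30,325],[490,115],[255,445],[718,190]])/4.5+[170,195]
sg=np.array([[167,262],[266,216],[356,174],[434,137],[510,101]])/4.5+[170,195]
for n,f,c,g in(('top',T,tc,tg),('side',S,sc,sg)):
    c=ray(f,c-.4,.022);g=ray(f,g-.4,.056)
    print(n,*fit(C,c)); print(n,*fit(G,g)); print(c,g)
print('keeper',ray(T,np.array([[706,298]])/5.3+[165,185],.068),ray(S,np.array([[670,77]])/4.5+[170,195],.068))
print('bottle',ray(S,[[143,266]],0),'tape',ray(S,[[180,250]],0),'marker',ray(T,[[190,285]],.01),'sand',ray(T,[[415,237]],.03))
R=Ro.from_rotvec(manip.sense()['orientation']).as_matrix();print(R)
E
```

```text
top -0.1030110842278797 [0.5556 0.0251] [0.0025 0.002  0.0025 0.0027]
top -0.0962024509378068 [0.5555 0.0242] [0.0012 0.0004 0.0017 0.001  0.0004]
[[ 0.6588  0.1983]
 [ 0.6216 -0.1658]
 [ 0.4899  0.2156]
 [ 0.4522 -0.1476]] [[ 0.6011  0.1536]
 [ 0.5951  0.0869]
 [ 0.5873  0.0197]
 [ 0.5831 -0.0446]
 [ 0.5753 -0.1105]]
side -0.12173317738200715 [0.5481 0.0338] [0.01   0.0117 0.0103 0.0085]
side -0.09994922214269508 [0.5496 0.0269] [0.0006 0.0003 0.0011 0.0012 0.0005]
[[ 0.6539  0.1972]
 [ 0.6132 -0.1488]
 [ 0.4857  0.2176]
 [ 0.4398 -0.1309]] [[ 0.596   0.1555]
 [ 0.5889  0.0891]
 [ 0.582   0.0227]
 [ 0.5759 -0.0409]
 [ 0.5695 -0.1082]]
keeper [[ 0.4999 -0.1752]] [[ 0.4916 -0.1654]]
bottle [[0.7549 0.212 ]] tape [[0.7433 0.1053]] marker [[0.3695 0.1629]] sand [[ 0.5102 -0.5398]]
[[ 0.9533  0.302  -0.0003]
 [ 0.302  -0.9533  0.0012]
 [ 0.0001 -0.0012 -1.    ]]
```

Emit:
{"api": "move_arm", "payload": {
  "moves": [
    [0,0,0,0,0,1,-1],
    [0,0,0,0,0,1,-1],
    [0,0,0,0,0,1,-1],
    [0,0,0,0,0,1,-1],
    [0,0,0,0,0,0.06,-1],
    [0.0267,-0.0406,0,0,0,0,-1],
    [0.0267,-0.0406,0,0,0,0,-1],
    [0.0267,-0.0406,0,0,0,0,-1],
    [0.0267,-0.0406,0,0,0,0,-1],
    [0.0267,-0.0406,0,0,0,0,-1],
    [0.0267,-0.0406,0,0,0,0,-1],
    [0.0267,-0.0406,0,0,0,0,-1],
    [0.0267,-0.0406,0,0,0,0,-1],
    [0.0267,-0.0406,0,0,0,0,-1],
    [0.0267,-0.0406,0,0,0,0,-1],
    [0.0267,-0.0406,0,0,0,0,-1],
    [0.0267,-0.0406,0,0,0,0,-1],
    [0.0267,-0.0406,0,0,0,0,0],
    [0.0267,-0.0406,0,0,0,0,0]
  ],
  "squeeze": 30
}}

```text
time_s: 1.78
tool_pos: [0.5033, -0.1739, 0.2187]
orientation: [3.138, -0.15, 0.0]
contact_force: [0.4, -1.3, -0.3]
opening: 0.084
grip_force: 0.0
```

```bash
cat >> h.py <<'E'
O=np.array([.5545,.0245]);TH=-.099
def fr(p): d=np.atleast_2d(p)[:,:2]-O; c,s=np.cos(TH),np.sin(TH); return np.c_[c*d[:,0]+s*d[:,1],-s*d[:,0]+c*d[:,1]]
def st():
    s=manip.sense();R=Ro.from_rotvec(s['orientation']).as_matrix()
    print('t',round(s['time_s'],2),'frame mm',(fr(s['tool_pos'])[0]*1e3).round(1),'z',round(s['tool_pos'][2]*1e3,1),'yaw err',round(np.degrees(np.arctan2(R[1,0],R[0,0])-TH),2),'zaxis',R[:,2].round(3),'F',s['contact_force'].round(1),'open',round(s['opening']*1e3,1),'g',round(s['grip_force'],1))
E
python3 - <<'E'
from h import *;import cv2
st()
T=grab_frame('top');S=grab_frame('side')
print(proj(T,manip.sense()['tool_pos']),proj(S,manip.sense()['tool_pos']))
cv2.imwrite('pics/s1.png',cv2.resize(S['pixels'][100:260,200:400,::-1],None,fx=3.7,fy=3.7))
E
```

```text
t 1.78 frame mm [ -31.4 -202.5] z 218.7 yaw err 0.19 zaxis [ 0. -0. -1.] F [ 0.4 -1.3 -0.3] open 84.0 g 0.0
[[298.43563499 237.29271825]] [[316.79174982 156.33524335]]
```

View pics/s1.png

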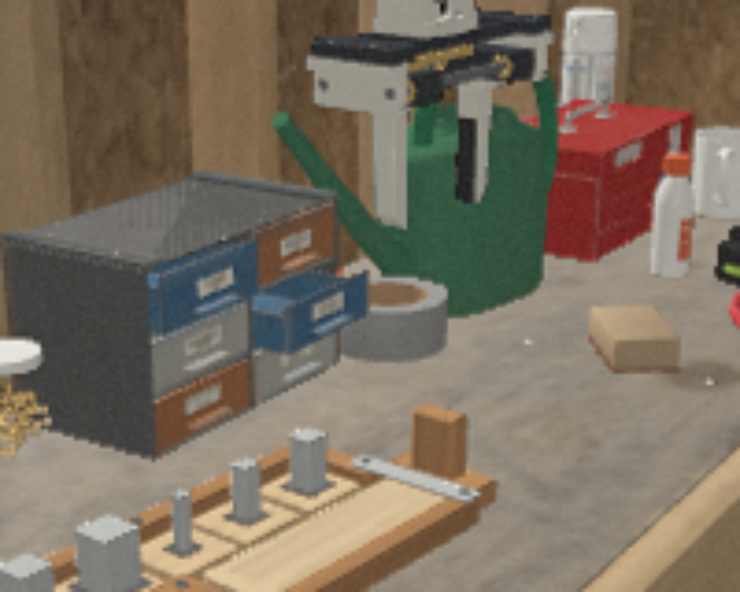

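The side crop shows the gripper above the keeper's grip. The tips are centred at about pixel (316,157) against (317,156) projected, so the side calibration agrees. I lower it and grip.

Emit:
{"api": "move_arm", "payload": {
  "moves": [
    [-0.0021,0,0.0348,0,0,0,0],
    [0,0,0.0348,0,0,0,0],
    [0,0,0.0348,0,0,0,0],
    [0,0,0.0348,0,0,0,0],
    [0,0,0.0348,0,0,0,0],
    [0,0,0.0348,0,0,0,0],
    [0,0,0.0348,0,0,0,0],
    [0,0,0,0,0,0,0],
    [0,0,0,0,0,0,1],
    [0,0,0,0,0,0,1],
    [0,0,0,0,0,0,1],
    [0,0,0,0,0,0,1],
    [0,0,0,0,0,0,1],
    [0,0,0,0,0,0,1]
  ],
  "squeeze": 30
}}

```text
time_s: 3.05
tool_pos: [0.5022, -0.1763, 0.0379]
orientation: [3.136, -0.156, 0.005]
contact_force: [-1.4, -0.3, 6.5]
opening: 0.0201
grip_force: 30.0
```

```bash
python3 -c "
from h import *
st()"
```

```text
t 3.05 frame mm [ -32.2 -204.9] z 37.9 yaw err -0.0 zaxis [ 0.003 -0.002 -1.   ] F [-1.4 -0.3  6.5] open 20.1 g 30.0
```

Emit:
{"api": "move_arm", "payload": {
  "moves": [
    [0,0.01,0,0,0,0,1],
    [0,0.02,0,0,0,0,1],
    [0,0.0239,0,0,0,0,1],
    [0,0.0239,0,0,0,0,1],
    [0,0.0239,0,0,0,0,1],
    [0,0.0239,0,0,0,0,1],
    [0,0.0239,0,0,0,0,1],
    [0,0.0239,0,0,0,0,1],
    [0,0.0239,0,0,0,0,1],
    [0,0.0239,0,0,0,0,1],
    [0,0.0239,0,0,0,0,1],
    [0,0.02,0,0,0,0,1],
    [0,0.02,0,0,0,0,1],
    [0,0,0,0,0,0,1],
    [0,0,0,0,0,0,1]
  ]
}}

```text
time_s: 4.3
tool_pos: [0.4805, -0.3906, 0.0379]
orientation: [3.134, -0.157, 0.004]
contact_force: [-0.2, -4.4, 6.5]
opening: 0.0202
grip_force: 30.0
```

```bash
python3 - <<'E'
from h import *;import cv2
st()
T=grab_frame('top');S=grab_frame('side')
a=cv2.resize(T['pixels'][185:265,165:415,::-1],None,fx=3.2,fy=3.2)
b=cv2.resize(S['pixels'][120:305,170:400,::-1],None,fx=1.8,fy=1.8)
b=cv2.copyMakeBorder(b,0,0,0,a.shape[1]-b.shape[1],0)
cv2.imwrite('pics/s2.png',np.vstack([a,b]))
E
```

```text
t 4.3 frame mm [ -32.6 -420.4] z 37.9 yaw err -0.07 zaxis [ 0.002 -0.004 -1.   ] F [-0.2 -4.4  6.5] open 20.2 g 30.0
```

View pics/s2.png

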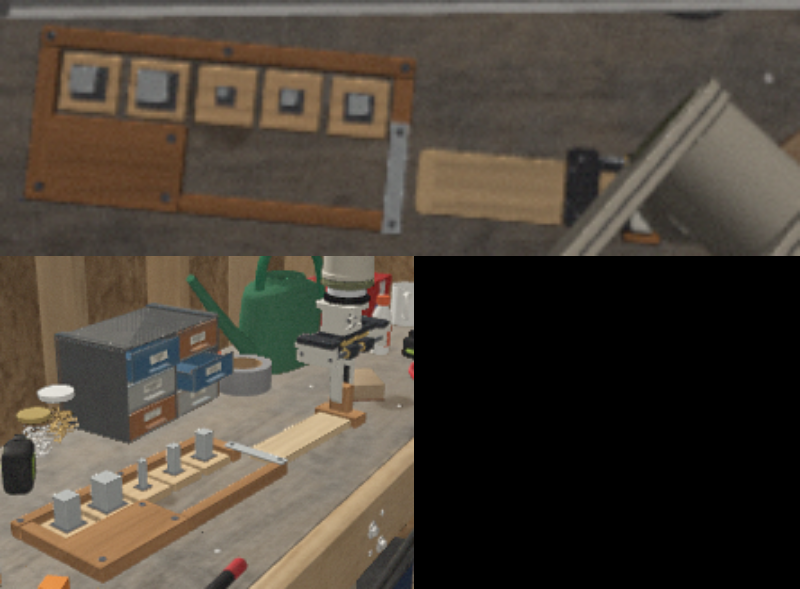

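The top view shows the keeper fully out and straight, its nose at about (417,180) in the picture, clear of the strap. All five gauges are undisturbed. I release it and go to gauge 1.

Emit:
{"api": "move_arm", "payload": {
  "moves": [
    [0,0,0,0,0,0,0],
    [0,0,0,0,0,0,0],
    [0,0,0,0,0,0,0],
    [0,0,-0.0278,0,0,0,0],
    [0,0,-0.0278,0,0,0,0],
    [0,0,-0.0278,0,0,0,0],
    [0.0073,-0.0466,0,0,0,0,0],
    [0.0073,-0.0466,0,0,0,0,0],
    [0.0073,-0.0466,0,0,0,0,0],
    [0.0073,-0.0466,0,0,0,0,0],
    [0.0073,-0.0466,0,0,0,0,0],
    [0.0073,-0.0466,0,0,0,0,0],
    [0.0073,-0.0466,0,0,0,0,0],
    [0.0073,-0.0466,0,0,0,0,0],
    [0.0073,-0.0466,0,0,0,0,0],
    [0.0073,-0.0466,0,0,0,0,0],
    [0.0073,-0.0466,0,0,0,0,0],
    [0.0073,-0.0466,0,0,0,0,0],
    [0,0,0,0,0,0,0],
    [0,0,0,0,0,0,0]
  ]
}}

```text
time_s: 6.07
tool_pos: [0.5862, 0.0249, 0.098]
orientation: [-3.138, 0.15, 0.002]
contact_force: [-0.5, -0.1, 0.4]
opening: 0.0463
grip_force: 0.0
```

```bash
python3 - <<'E'
from h import *;import cv2
st()
S=grab_frame('side')
print(proj(S,manip.sense()['tool_pos']))
cv2.imwrite('pics/s3.png',cv2.resize(S['pixels'][170:300,190:330,::-1],None,fx=4.5,fy=4.5))
E
```

```text
t 6.07 frame mm [31.5  3.6] z 98.0 yaw err 0.22 zaxis [-0.001  0.    -1.   ] F [-0.5 -0.1  0.4] open 46.3 g 0.0
[[246.51130356 217.33930891]]
```

View pics/s3.png

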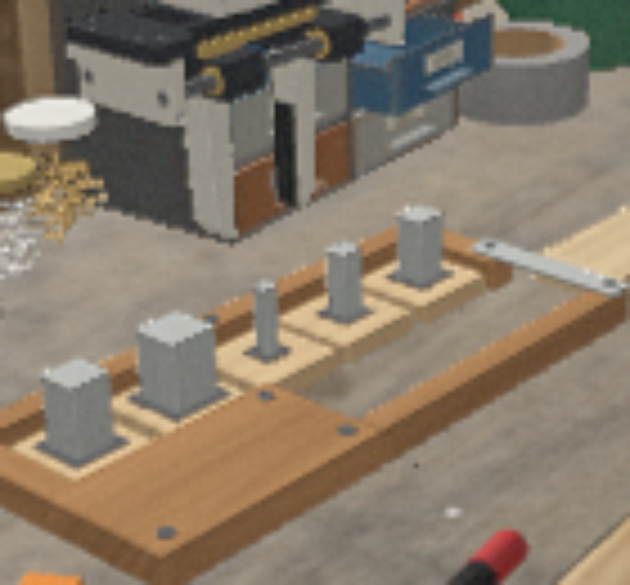

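Emit:
{"api": "move_arm", "payload": {
  "moves": [
    [0.002,0.006,0.0302,0,0,0,0],
    [0,0,0.0302,0,0,0,0],
    [0,0,0.0302,0,0,0,0],
    [0,0,0,0,0,0,0],
    [0,0,0,0,0,0,1],
    [0,0,0,0,0,0,1],
    [0,0,0,0,0,0,1],
    [0,0,0,0,0,0,1],
    [0,0,0,0,0,0,1],
    [0,0,0,0,0,0,1],
    [-0.0147,0,0,0,0,0,1],
    [-0.0147,0,0,0,0,0,1],
    [-0.0147,0,0,0,0,0,1],
    [-0.0147,0,0,0,0,0,1],
    [-0.0147,0,0,0,0,0,1],
    [-0.0147,0,0,0,0,0,1],
    [0,0,0,0,0,0,1],
    [0,0,0,0,0,0,1]
  ]
}}

```text
time_s: 7.62
tool_pos: [0.5216, 0.0247, 0.0314]
orientation: [3.138, -0.155, 0.0]
contact_force: [-3.5, -0.4, 8.3]
opening: 0.0098
grip_force: 30.0
```

```bash
python3 - <<'E'
from h import *;import cv2
st()
T=grab_frame('top');S=grab_frame('side')
a=cv2.resize(T['pixels'][185:265,165:315,::-1],None,fx=5,fy=4,interpolation=cv2.INTER_CUBIC)
b=cv2.resize(S['pixels'][195:305,170:345,::-1],None,fx=2.5,fy=2.5)
b=cv2.copyMakeBorder(b,0,0,0,a.shape[1]-b.shape[1],0)
cv2.imwrite('pics/s4.png',np.vstack([a,b]))
E
```

```text
t 7.62 frame mm [-32.8  -3. ] z 31.4 yaw err 0.01 zaxis [ 0. -0. -1.] F [-3.5 -0.4  8.3] open 9.8 g 30.0
```

View pics/s4.png

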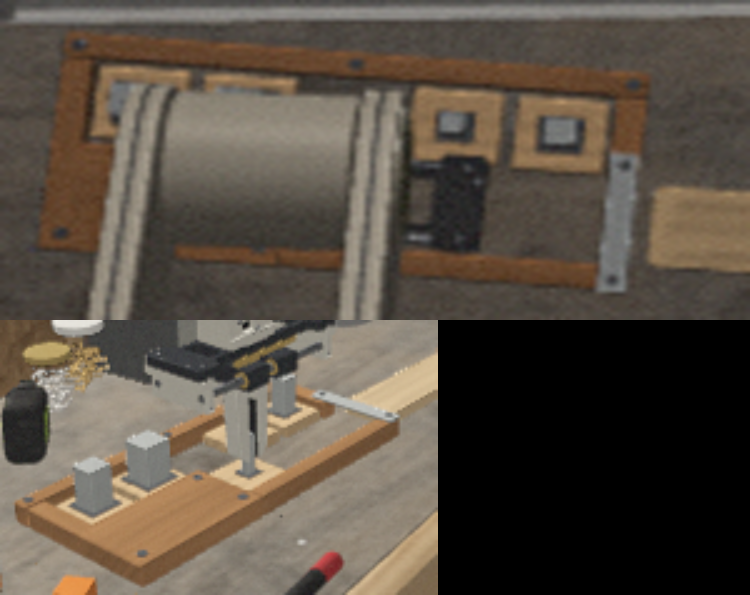

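Gauge 1 is held in the lane's left space, the fingers on the bar at about (248,455) in the picture, and the opening reads 9.8 mm. Next is gauge 2.

Emit:
{"api": "move_arm", "payload": {
  "moves": [
    [0,0,0,0,0,0,0],
    [0,0,0,0,0,0,0],
    [0,0,0,0,0,0,0],
    [0,0,-0.0302,0,0,0,0],
    [0,0,-0.0302,0,0,0,0],
    [0,0,-0.0302,0,0,0,0],
    [0.0295,0.0285,0,0,0,0,0],
    [0.0295,0.0285,0,0,0,0,0],
    [0.0295,0.0285,0,0,0,0,0],
    [0,0,0,0,0,0,0],
    [0,0,0.0302,0,0,0,0],
    [0,0,0.0302,0,0,0,0],
    [0,0,0.0302,0,0,0,0],
    [0,0,0,0,0,0,1],
    [0,0,0,0,0,0,1],
    [0,0,0,0,0,0,1],
    [0,0,0,0,0,0,1],
    [0,0,0,0,0,0,1]
  ]
}}

```text
time_s: 9.22
tool_pos: [0.583, -0.0459, 0.0326]
orientation: [3.137, -0.155, 0.005]
contact_force: [-0.2, -0.5, 0.1]
opening: 0.0181
grip_force: 0.0
```

```bash
python3 - <<'E'
from h import *
st()
E
```

```text
t 9.22 frame mm [ 35.3 -67.2] z 32.6 yaw err -0.0 zaxis [ 0.003 -0.    -1.   ] F [-0.2 -0.5  0.1] open 18.1 g 0.0
```

Emit:
{"api": "move_arm", "payload": {
  "moves": [
    [0,0,0,0,0,0,1],
    [0,0,0,0,0,0,1],
    [-0.0151,0,0,0,0,0,1],
    [-0.0151,0,0,0,0,0,1],
    [-0.0151,0,0,0,0,0,1],
    [-0.0151,0,0,0,0,0,1],
    [-0.0151,0,0,0,0,0,1],
    [-0.0151,0,0,0,0,0,1],
    [0,0,0,0,0,0,1]
  ]
}}

```text
time_s: 9.97
tool_pos: [0.5139, -0.0392, 0.0323]
orientation: [3.137, -0.156, 0.003]
contact_force: [-5.4, 1.4, 10.6]
opening: 0.0145
grip_force: 30.0
```

```bash
python3 - <<'E'
from h import *
st()
E
```

```text
t 9.97 frame mm [-34.1 -67.4] z 32.3 yaw err -0.01 zaxis [ 0.002 -0.001 -1.   ] F [-5.4  1.4 10.6] open 14.5 g 30.0
```

Emit:
{"api": "move_arm", "payload": {
  "moves": [
    [0,0,0,0,0,0,0],
    [0,0,0,0,0,0,0],
    [0,0,0,0,0,0,0],
    [0,0,-0.0302,0,0,0,0],
    [0,0,-0.0302,0,0,0,0],
    [0,0,-0.0302,0,0,0,0],
    [0.03,0.0295,0,0,0,0,0],
    [0.03,0.0295,0,0,0,0,0],
    [0.03,0.0295,0,0,0,0,0],
    [0,0,0,0,0,0,0],
    [0,0,0.031,0,0,0,0],
    [0,0,0.031,0,0,0,0],
    [0,0,0.031,0,0,0,0],
    [0,0,0,0,0,0,1],
    [0,0,0,0,0,0,1],
    [0,0,0,0,0,0,1],
    [0,0,0,0,0,0,1],
    [0,0,0,0,0,0,1],
    [0,0,0,0,0,0,1],
    [0,0,0,0,0,0,1]
  ]
}}

```text
time_s: 11.63
tool_pos: [0.576, -0.1121, 0.0309]
orientation: [3.137, -0.156, 0.005]
contact_force: [-0.9, -0.1, 6.8]
opening: 0.0199
grip_force: 30.0
```

```bash
python3 - <<'E'
from h import *
st()
E
```

```text
t 11.63 frame mm [  34.9 -133.8] z 30.9 yaw err -0.01 zaxis [ 0.003 -0.001 -1.   ] F [-0.9 -0.1  6.8] open 19.9 g 30.0
```

Emit:
{"api": "move_arm", "payload": {
  "moves": [
    [-0.0151,0,0,0,0,0,1],
    [-0.0151,0,0,0,0,0,1],
    [-0.0151,0,0,0,0,0,1],
    [-0.0151,0,0,0,0,0,1],
    [-0.0151,0,0,0,0,0,1],
    [-0.0151,0,0,0,0,0,1],
    [0,0,0,0,0,0,1],
    [0,0,0,0,0,0,0],
    [0,0,0,0,0,0,0],
    [0,0,0,0,0,0,0],
    [0,0,-0.0302,0,0,0,0],
    [0,0,-0.0302,0,0,0,0],
    [0,0,-0.0302,0,0,0,0],
    [0.0128,-0.0379,0,0,0,0,0],
    [0.0128,-0.0379,0,0,0,0,0],
    [0.0128,-0.0379,0,0,0,0,0],
    [0.0128,-0.0379,0,0,0,0,0],
    [0.0128,-0.0379,0,0,0,0,0],
    [0.0128,-0.0379,0,0,0,0,0],
    [0.0128,-0.0379,0,0,0,0,0]
  ]
}}

```text
time_s: 13.3
tool_pos: [0.5938, 0.0878, 0.0964]
orientation: [3.138, -0.156, -0.001]
contact_force: [1.0, -0.2, 0.2]
opening: 0.0468
grip_force: 0.0
```

```bash
python3 - <<'E'
from h import *;import cv2
st()
T=grab_frame('top');S=grab_frame('side')
a=cv2.resize(T['pixels'][185:265,165:315,::-1],None,fx=4,fy=4,interpolation=cv2.INTER_CUBIC)
b=cv2.resize(S['pixels'][195:305,170:345,::-1],None,fx=2.5,fy=2.5)
b=cv2.copyMakeBorder(b,0,0,0,a.shape[1]-b.shape[1],0)
cv2.imwrite('pics/s5.png',np.vstack([a,b]))
E
```

```text
t 13.3 frame mm [32.9 66.9] z 96.4 yaw err -0.01 zaxis [-0. -0. -1.] F [ 1.  -0.2  0.2] open 46.8 g 0.0
```

View pics/s5.png

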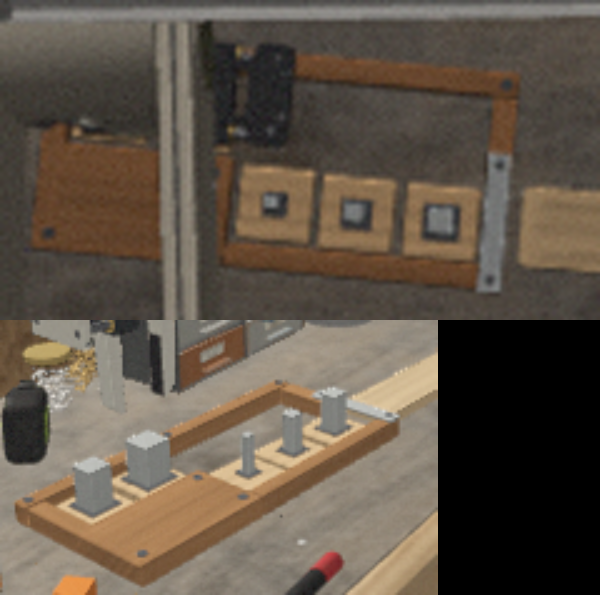

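The top view shows gauges 1, 2 and 3 in the lane at (273,203), (355,212) and (440,220) in the picture, and the row is clear to the right of gauge 5. I grip 5 and slide it right.

Emit:
{"api": "move_arm", "payload": {
  "moves": [
    [0,0.0015,0.0295,0,0,0,0],
    [0,0.0015,0.0295,0,0,0,0],
    [0,0,0.0295,0,0,0,0],
    [0,0,0,0,0,0,1],
    [0,0,0,0,0,0,1],
    [0,0,0,0,0,0,1],
    [0,0,0,0,0,0,1],
    [0,0,0,0,0,0,1],
    [0,0.0238,0,0,0,0,1],
    [0,0.0238,0,0,0,0,1],
    [0,0.0238,0,0,0,0,1],
    [0,0.0238,0,0,0,0,1],
    [0,0.0238,0,0,0,0,1],
    [0,0.0238,0,0,0,0,1],
    [0,0.0238,0,0,0,0,1],
    [0,0.0238,0,0,0,0,1],
    [0,0.0238,0,0,0,0,1],
    [0,0.0238,0,0,0,0,1],
    [0,0.0238,0,0,0,0,1],
    [0,0,0,0,0,0,1]
  ]
}}

```text
time_s: 15.07
tool_pos: [0.5743, -0.1139, 0.0316]
orientation: [3.137, -0.159, 0.003]
contact_force: [0.1, -0.2, -0.7]
opening: 0.0299
grip_force: 30.0
```

```bash
python3 - <<'E'
from h import *
st()
E
```

```text
t 15.07 frame mm [  33.4 -135.7] z 31.6 yaw err -0.14 zaxis [ 0.002 -0.001 -1.   ] F [ 0.1 -0.2 -0.7] open 29.9 g 30.0
```

Emit:
{"api": "move_arm", "payload": {
  "moves": [
    [0,0,0,0,0,0,0],
    [0,0,0,0,0,0,0],
    [0,0,0,0,0,0,0],
    [0,0,-0.0302,0,0,0,0],
    [0,0,-0.0302,0,0,0,0],
    [0,0,-0.0302,0,0,0,0],
    [0,-0.0396,0,0,0,0,0],
    [0,-0.0396,0,0,0,0,0],
    [0,-0.0396,0,0,0,0,0],
    [0,-0.0396,0,0,0,0,0],
    [0,-0.0396,0,0,0,0,0],
    [0,-0.0396,0,0,0,0,0],
    [0,-0.0396,0,0,0,0,0],
    [0,-0.0396,0,0,0,0,0],
    [0,-0.0396,0,0,0,0,0],
    [0,0,0,0,0,0,0]
  ]
}}

```text
time_s: 16.4
tool_pos: [0.5998, 0.1609, 0.0985]
orientation: [-3.136, 0.148, -0.001]
contact_force: [1.0, -0.2, -0.4]
opening: 0.0467
grip_force: 0.0
```

```bash
python3 - <<'E'
from h import *
st()
E
```

```text
t 16.4 frame mm [ 31.6 140.2] z 98.5 yaw err 0.27 zaxis [ 0.001  0.002 -1.   ] F [ 1.  -0.2 -0.4] open 46.7 g 0.0
```

Emit:
{"api": "move_arm", "payload": {
  "moves": [
    [0,0,0,0,0,0,0],
    [0,0,0,0,0,0,0],
    [0,0,0,0,0,0,0]
  ]
}}

```text
time_s: 16.65
tool_pos: [0.6, 0.154, 0.0982]
orientation: [3.137, -0.156, -0.0]
contact_force: [0.4, -0.1, -0.4]
opening: 0.0467
grip_force: 0.0
```

```bash
python3 - <<'E'
from h import *
st()
E
```

```text
t 16.65 frame mm [ 32.5 133.4] z 98.2 yaw err -0.03 zaxis [-0. -0. -1.] F [ 0.4 -0.1 -0.4] open 46.7 g 0.0
```

Emit:
{"api": "move_arm", "payload": {
  "moves": [
    [0,0,0.0302,0,0,0,0],
    [0,0,0.0302,0,0,0,0],
    [0,0,0.0302,0,0,0,0],
    [0,0,0,0,0,0,1],
    [0,0,0,0,0,0,1],
    [0,0,0,0,0,0,1],
    [0,0,0,0,0,0,1],
    [0,0,0,0,0,0,1],
    [0,0.0241,0,0,0,0,1],
    [0,0.0241,0,0,0,0,1],
    [0,0.0241,0,0,0,0,1],
    [0,0.0241,0,0,0,0,1],
    [0,0.0241,0,0,0,0,1],
    [0,0.0241,0,0,0,0,1],
    [0,0.0241,0,0,0,0,1],
    [0,0.0241,0,0,0,0,1],
    [0,0.0241,0,0,0,0,1],
    [0,0.0241,0,0,0,0,1],
    [0,0.0241,0,0,0,0,1],
    [0,0,0,0,0,0,1]
  ]
}}

```text
time_s: 18.32
tool_pos: [0.5819, -0.0463, 0.0325]
orientation: [3.136, -0.159, 0.005]
contact_force: [-0.2, -3.4, 6.2]
opening: 0.0247
grip_force: 30.0
```

```bash
python3 - <<'E'
from h import *
st()
E
```

```text
t 18.32 frame mm [ 34.3 -67.7] z 32.5 yaw err -0.12 zaxis [ 0.003 -0.002 -1.   ] F [-0.2 -3.4  6.2] open 24.7 g 30.0
```

Emit:
{"api": "move_arm", "payload": {
  "moves": [
    [0,0,0,0,0,0,0],
    [0,0,0,0,0,0,0],
    [0,0,0,0,0,0,0],
    [0,0,-0.0302,0,0,0,0],
    [0,0,-0.0302,0,0,0,0],
    [0,0,-0.0302,0,0,0,0],
    [-0.0298,-0.0287,0,0,0,0,0],
    [-0.0298,-0.0287,0,0,0,0,0],
    [-0.0298,-0.0287,0,0,0,0,0],
    [0,0,0,0,0,0,0],
    [0,0,0,0,0,0,0],
    [0,0,0.0302,0,0,0,0],
    [0,0,0.0302,0,0,0,0],
    [0,0,0.0302,0,0,0,0],
    [0,0,0,0,0,0,1],
    [0,0,0,0,0,0,1],
    [0,0,0,0,0,0,1],
    [0,0,0,0,0,0,1],
    [0,0,0,0,0,0,1],
    [0,0,0,0,0,0,1]
  ]
}}

```text
time_s: 19.98
tool_pos: [0.5214, 0.0274, 0.0318]
orientation: [3.137, -0.156, 0.004]
contact_force: [-0.7, -2.3, 1.3]
opening: 0.0112
grip_force: 0.7
```

```bash
python3 - <<'E'
from h import *
st()
E
```

```text
t 19.98 frame mm [-33.2  -0.3] z 31.8 yaw err -0.01 zaxis [ 0.002 -0.    -1.   ] F [-0.7 -2.3  1.3] open 11.2 g 0.7
```

Emit:
{"api": "move_arm", "payload": {
  "moves": [
    [0,0,0,0,0,0,1],
    [0,0,0,0,0,0,1],
    [0.0149,0,0,0,0,0,1],
    [0.0149,0,0,0,0,0,1],
    [0.0149,0,0,0,0,0,1],
    [0.0149,0,0,0,0,0,1],
    [0.0149,0,0,0,0,0,1],
    [0.0149,0,0,0,0,0,1],
    [0,0,0,0,0,0,1],
    [0,-0.0218,0,0,0,0,1],
    [0,-0.0218,0,0,0,0,1],
    [0,-0.0218,0,0,0,0,1],
    [0,-0.0218,0,0,0,0,1],
    [0,-0.0218,0,0,0,0,1],
    [0,-0.0218,0,0,0,0,1],
    [0,-0.0218,0,0,0,0,1],
    [0,-0.0218,0,0,0,0,1],
    [0,0,0,0,0,0,1],
    [0,0,0,0,0,0,1]
  ]
}}

```text
time_s: 21.57
tool_pos: [0.6006, 0.1529, 0.0315]
orientation: [-3.136, 0.153, -0.003]
contact_force: [-0.2, 4.8, 7.7]
opening: 0.0102
grip_force: 30.0
```

```bash
python3 - <<'E'
from h import *
st()
E
```

```text
t 21.57 frame mm [ 33.2 132.3] z 31.5 yaw err 0.09 zaxis [ 0.002  0.002 -1.   ] F [-0.2  4.8  7.7] open 10.2 g 30.0
```

Emit:
{"api": "move_arm", "payload": {
  "moves": [
    [0,0,0,0,0,0,0],
    [0,0,0,0,0,0,0],
    [0,0,0,0,0,0,0],
    [0,0,-0.0302,0,0,0,0],
    [0,0,-0.0302,0,0,0,0],
    [0,0,-0.0302,0,0,0,0],
    [-0.0127,0.0378,0,0,0,0,0],
    [-0.0127,0.0378,0,0,0,0,0],
    [-0.0127,0.0378,0,0,0,0,0],
    [-0.0127,0.0378,0,0,0,0,0],
    [-0.0127,0.0378,0,0,0,0,0],
    [-0.0127,0.0378,0,0,0,0,0],
    [-0.0127,0.0378,0,0,0,0,0],
    [0,0,0,0,0,0,0],
    [0,0,0,0,0,0,0],
    [0,0,0,0,0,0,0]
  ]
}}

```text
time_s: 22.9
tool_pos: [0.5138, -0.0397, 0.0981]
orientation: [-3.137, 0.158, 0.0]
contact_force: [0.1, 1.3, -0.1]
opening: 0.0464
grip_force: 0.0
```

```bash
python3 - <<'E'
from h import *;import cv2
st()
T=grab_frame('top');S=grab_frame('side')
a=cv2.resize(T['pixels'][185:265,165:415,::-1],None,fx=3,fy=3,interpolation=cv2.INTER_CUBIC)
b=cv2.resize(S['pixels'][155:305,160:400,::-1],None,fx=2.3,fy=2.3)
b=cv2.copyMakeBorder(b,0,0,0,a.shape[1]-b.shape[1],0)
cv2.imwrite('pics/s6.png',np.vstack([a,b]))
E
```

```text
t 22.9 frame mm [-34.2 -67.9] z 98.1 yaw err -0.08 zaxis [-0.  0. -1.] F [ 0.1  1.3 -0.1] open 46.4 g 0.0
```

View pics/s6.png

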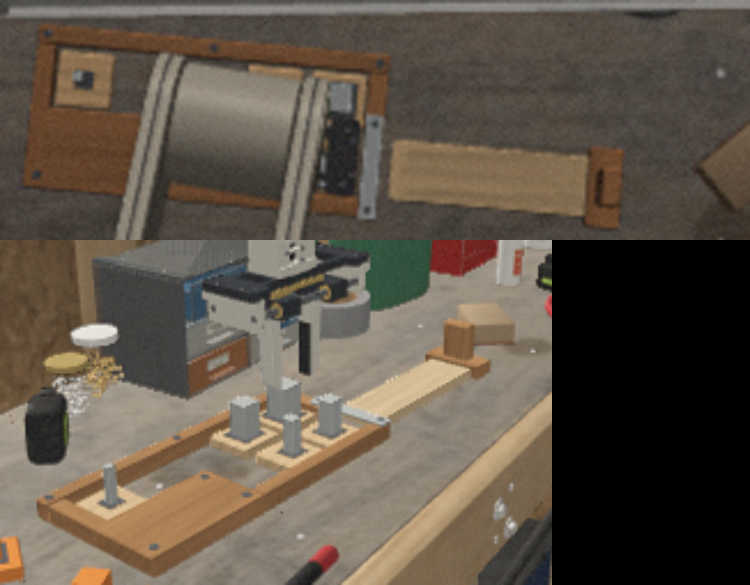

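The view shows gauge 1 in bay 1 (top crop (83,80)), gauges 4 and 5 at the right of the row, 2 and 3 in the lane, and the keeper still straight outside.

Emit:
{"api": "move_arm", "payload": {
  "moves": [
    [0,0,0.0302,0,0,0,0],
    [0,0,0.0302,0,0,0,0],
    [0,0,0.0302,0,0,0,0],
    [0,0,0,0,0,0,1],
    [0,0,0,0,0,0,1],
    [0,0,0,0,0,0,1],
    [0,0,0,0,0,0,1],
    [0,0,0,0,0,0,1],
    [0,0,0,0,0,0,1],
    [0,0,0,0,0,0,1]
  ]
}}

```text
time_s: 23.83
tool_pos: [0.5153, -0.0397, 0.0319]
orientation: [3.138, -0.156, 0.004]
contact_force: [-0.3, 0.3, 6.9]
opening: 0.0148
grip_force: 30.0
```

```bash
python3 - <<'E'
from h import *
st()
E
```

```text
t 23.83 frame mm [-32.7 -67.8] z 31.9 yaw err -0.01 zaxis [ 0.003 -0.    -1.   ] F [-0.3  0.3  6.9] open 14.8 g 30.0
```

Emit:
{"api": "move_arm", "payload": {
  "moves": [
    [0,-0.0175,0,0,0,0,1],
    [0,-0.0175,0,0,0,0,1],
    [0,-0.0175,0,0,0,0,1],
    [0,-0.0175,0,0,0,0,1],
    [0,-0.0175,0,0,0,0,1],
    [0,0,0,0,0,0,1],
    [0.0149,0,0,0,0,0,1],
    [0.0149,0,0,0,0,0,1],
    [0.0149,0,0,0,0,0,1],
    [0.0149,0,0,0,0,0,1],
    [0.0149,0,0,0,0,0,1],
    [0.0149,0,0,0,0,0,1],
    [0,0,0,0,0,0,1],
    [0,-0.0175,0,0,0,0,1],
    [0,-0.0175,0,0,0,0,1],
    [0,-0.0175,0,0,0,0,1],
    [0,-0.0175,0,0,0,0,1],
    [0,-0.0175,0,0,0,0,1],
    [0,0,0,0,0,0,1]
  ]
}}

```text
time_s: 25.42
tool_pos: [0.5946, 0.0861, 0.0317]
orientation: [-3.137, 0.154, -0.004]
contact_force: [-0.7, 4.1, 6.3]
opening: 0.015
grip_force: 30.0
```

```bash
python3 - <<'E'
from h import *
st()
E
```

```text
t 25.42 frame mm [33.8 65.3] z 31.7 yaw err 0.04 zaxis [ 0.002  0.001 -1.   ] F [-0.7  4.1  6.3] open 15.0 g 30.0
```

Emit:
{"api": "move_arm", "payload": {
  "moves": [
    [0,0,0,0,0,0,0],
    [0,0,0,0,0,0,0],
    [0,0,0,0,0,0,0],
    [0,0,-0.0302,0,0,0,0],
    [0,0,-0.0302,0,0,0,0],
    [0,0,-0.0302,0,0,0,0],
    [-0.0127,0.0377,0,0,0,0,0],
    [-0.0127,0.0377,0,0,0,0,0],
    [-0.0127,0.0377,0,0,0,0,0],
    [-0.0127,0.0377,0,0,0,0,0],
    [-0.0127,0.0377,0,0,0,0,0],
    [-0.0127,0.0377,0,0,0,0,0],
    [-0.0127,0.0377,0,0,0,0,0],
    [0,0,0,0,0,0,0],
    [0,0,0,0,0,0,0],
    [0,0,0,0,0,0,0]
  ]
}}

```text
time_s: 26.75
tool_pos: [0.5076, -0.106, 0.0981]
orientation: [-3.137, 0.158, 0.0]
contact_force: [-0.3, -0.1, -0.2]
opening: 0.0466
grip_force: 0.0
```

Emit:
{"api": "move_arm", "payload": {
  "moves": [
    [0,0,0.0302,0,0,0,0],
    [0,0,0.0302,0,0,0,0],
    [0,0,0.0302,0,0,0,0],
    [0,0,0,0,0,0,1],
    [0,0,0,0,0,0,1],
    [0,0,0,0,0,0,1],
    [0,0,0,0,0,0,1],
    [0,0,0,0,0,0,1],
    [0,0,0,0,0,0,1]
  ]
}}

```text
time_s: 27.5
tool_pos: [0.5092, -0.1062, 0.0321]
orientation: [3.137, -0.156, 0.005]
contact_force: [-0.0, 2.3, 5.9]
opening: 0.0198
grip_force: 30.0
```

```bash
python3 - <<'E'
from h import *
st()
E
```

```text
t 27.5 frame mm [ -32.2 -134.5] z 32.1 yaw err -0.01 zaxis [ 0.003 -0.001 -1.   ] F [-0.   2.3  5.9] open 19.8 g 30.0
```

Emit:
{"api": "move_arm", "payload": {
  "moves": [
    [0,-0.0221,0,0,0,0,1],
    [0,-0.0221,0,0,0,0,1],
    [0,-0.0221,0,0,0,0,1],
    [0,-0.0221,0,0,0,0,1],
    [0,-0.0221,0,0,0,0,1],
    [0,-0.0221,0,0,0,0,1],
    [0,-0.0221,0,0,0,0,1],
    [0,-0.0221,0,0,0,0,1],
    [0,0,0,0,0,0,1],
    [0,0,0,0,0,0,1],
    [0.0148,0,0,0,0,0,1],
    [0.0148,0,0,0,0,0,1],
    [0.0148,0,0,0,0,0,1],
    [0.0148,0,0,0,0,0,1],
    [0.0148,0,0,0,0,0,1],
    [0.0148,0,0,0,0,0,1],
    [0,0,0,0,0,0,1],
    [0,0,0,0,0,0,1]
  ]
}}

```text
time_s: 29.0
tool_pos: [0.5891, 0.0188, 0.0319]
orientation: [3.138, -0.156, 0.006]
contact_force: [3.8, -1.2, 4.5]
opening: 0.0197
grip_force: 30.0
```

```bash
python3 - <<'E'
from h import *
st()
E
```

```text
t 29.0 frame mm [35.  -2.3] z 31.9 yaw err -0.03 zaxis [ 0.004 -0.    -1.   ] F [ 3.8 -1.2  4.5] open 19.7 g 30.0
```

Emit:
{"api": "move_arm", "payload": {
  "moves": [
    [0,0,0,0,0,0,0],
    [0,0,0,0,0,0,0],
    [0,0,0,0,0,0,0],
    [0,0,-0.0302,0,0,0,0],
    [0,0,-0.0302,0,0,0,0],
    [0,0,-0.0302,0,0,0,0],
    [-0.0075,0.0465,0,0,0,0,0],
    [-0.0075,0.0465,0,0,0,0,0],
    [-0.0075,0.0465,0,0,0,0,0],
    [-0.0075,0.0465,0,0,0,0,0],
    [-0.0075,0.0465,0,0,0,0,0],
    [-0.0075,0.0465,0,0,0,0,0],
    [-0.0075,0.0465,0,0,0,0,0],
    [-0.0075,0.0465,0,0,0,0,0],
    [-0.0075,0.0465,0,0,0,0,0],
    [-0.0075,0.0465,0,0,0,0,0],
    [-0.0075,0.0465,0,0,0,0,0],
    [-0.0075,0.0465,0,0,0,0,0],
    [0,0,0,0,0,0,0],
    [0,0,0,0,0,0,0]
  ]
}}

```text
time_s: 30.67
tool_pos: [0.4771, -0.3917, 0.0976]
orientation: [-3.137, 0.161, 0.001]
contact_force: [-0.8, -0.1, -0.1]
opening: 0.0466
grip_force: 0.0
```

```bash
python3 - <<'E'
from h import *;import cv2
st()
T=grab_frame('top');S=grab_frame('side')
a=cv2.resize(T['pixels'][185:265,165:415,::-1],None,fx=3.2,fy=3.2,interpolation=cv2.INTER_CUBIC)
b=cv2.resize(S['pixels'][155:305,160:400,::-1],None,fx=2.2,fy=2.2)
b=cv2.copyMakeBorder(b,0,0,0,a.shape[1]-b.shape[1],0)
cv2.imwrite('pics/s7.png',np.vstack([a,b]))
E
```

```text
t 30.67 frame mm [ -35.9 -421.8] z 97.6 yaw err -0.2 zaxis [-0.001  0.001 -1.   ] F [-0.8 -0.1 -0.1] open 46.6 g 0.0
```

View pics/s7.png

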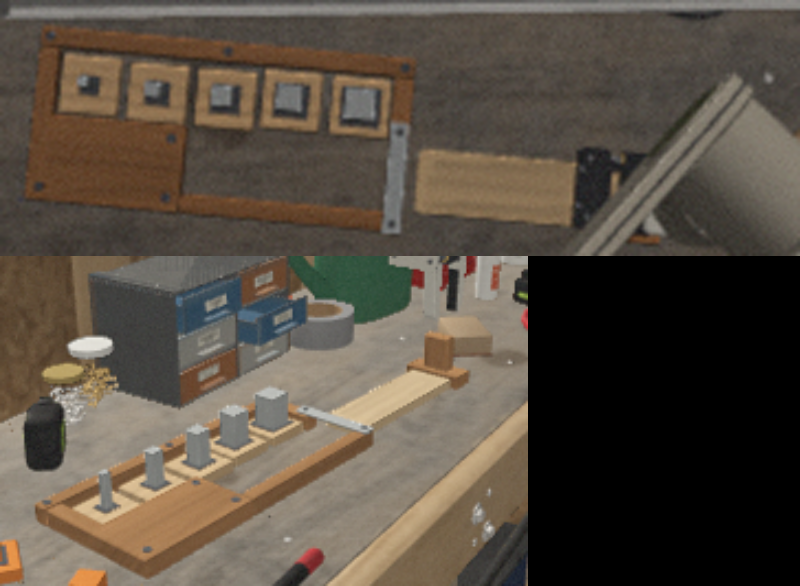

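The top view shows 1 to 5 in order in the far row, at (88,85), (156,90), (224,95), (290,98) and (360,104) in the picture. The lane is empty and the keeper is still aligned, nose edge at (417,180). Now I grip the keeper.

Emit:
{"api": "move_arm", "payload": {
  "moves": [
    [0.0035,0,0.0265,0,0,0,0],
    [0,0,0.0265,0,0,0,0],
    [0,0,0.0265,0,0,0,0],
    [0,0,0,0,0,0,0],
    [0,0,0,0,0,0,1],
    [0,0,0,0,0,0,1],
    [0,0,0,0,0,0,1],
    [0,0,0,0,0,0,1],
    [0,0,0,0,0,0,1],
    [0,0,0,0,0,0,1],
    [0,0,0,0,0,0,1]
  ]
}}

```text
time_s: 31.68
tool_pos: [0.482, -0.3911, 0.0402]
orientation: [3.137, -0.156, 0.003]
contact_force: [0.1, 2.3, 6.1]
opening: 0.0196
grip_force: 30.0
```

```bash
python3 - <<'E'
from h import *
st()
E
```

```text
t 31.68 frame mm [ -31.1 -420.8] z 40.2 yaw err -0.01 zaxis [ 0.002 -0.001 -1.   ] F [0.1 2.3 6.1] open 19.6 g 30.0
```

Emit:
{"api": "move_arm", "payload": {
  "moves": [
    [0,-0.012,0,0,0,0,1],
    [0,-0.014,0,0,0,0,1],
    [0,-0.014,0,0,0,0,1],
    [0,-0.014,0,0,0,0,1],
    [0,-0.014,0,0,0,0,1],
    [0,-0.014,0,0,0,0,1],
    [0,-0.014,0,0,0,0,1],
    [0,0,0,0,0,0,1]
  ]
}}

```text
time_s: 32.35
tool_pos: [0.4894, -0.3181, 0.0402]
orientation: [3.137, -0.155, 0.003]
contact_force: [0.5, 4.5, 9.7]
opening: 0.0198
grip_force: 30.0
```

```bash
python3 - <<'E'
from h import *
st();print(manip.sense()['wrist_torque'])
E
```

```text
t 32.35 frame mm [ -31.  -347.4] z 40.2 yaw err 0.02 zaxis [ 0.002 -0.001 -1.   ] F [0.5 4.5 9.7] open 19.8 g 30.0
[ 0.75934351 -0.02463438 -0.03979066]
```

Emit:
{"api": "move_arm", "payload": {
  "moves": [
    [0,-0.0185,0,0,0,0,1],
    [0,-0.0185,0,0,0,0,1],
    [0,-0.0185,0,0,0,0,1],
    [0,-0.0185,0,0,0,0,1],
    [0,-0.0185,0,0,0,0,1],
    [0,-0.0185,0,0,0,0,1],
    [0,-0.0185,0,0,0,0,1],
    [0,-0.0185,0,0,0,0,1],
    [0,-0.0185,0,0,0,0,1],
    [0,-0.0125,0,0,0,0,1],
    [0,-0.006,0,0,0,0,1],
    [0,0,0,0,0,0,1],
    [0,0,0,0,0,0,1]
  ]
}}

```text
time_s: 33.43
tool_pos: [0.5031, -0.1802, 0.0402]
orientation: [3.137, -0.155, 0.004]
contact_force: [-0.1, 1.8, 9.2]
opening: 0.0195
grip_force: 30.0
```

```bash
python3 - <<'E'
from h import *
st();print(manip.sense()['wrist_torque'])
E
```

```text
t 33.43 frame mm [ -30.9 -208.8] z 40.2 yaw err 0.02 zaxis [ 0.003 -0.001 -1.   ] F [-0.1  1.8  9.2] open 19.5 g 30.0
[ 0.41584395  0.05588395 -0.00699556]
```

Another 4 mm to home, in small steps until the head touches.

Emit:
{"api": "move_arm", "payload": {
  "moves": [
    [0,-0.002,0,0,0,0,1],
    [0,-0.0015,0,0,0,0,1],
    [0,-0.0015,0,0,0,0,1],
    [0,-0.0015,0,0,0,0,1],
    [0,0,0,0,0,0,1]
  ]
}}

```text
time_s: 33.85
tool_pos: [0.5035, -0.1769, 0.0402]
orientation: [3.135, -0.156, 0.004]
contact_force: [-0.6, -4.1, 7.8]
opening: 0.0199
grip_force: 30.0
```

```bash
python3 - <<'E'
from h import *
st()
E
```

```text
t 33.85 frame mm [ -30.9 -205.5] z 40.2 yaw err -0.02 zaxis [ 0.003 -0.003 -1.   ] F [-0.6 -4.1  7.8] open 19.9 g 30.0
```

Emit:
{"api": "move_arm", "payload": {
  "moves": [
    [0,-0.001,0,0,0,0,1],
    [0,0,0,0,0,0,1],
    [0,0,0,0,0,0,0],
    [0,0,0,0,0,0,0],
    [0,0,0,0,0,0,0],
    [0,0,-0.04,0,0,0,0],
    [0,0,-0.04,0,0,0,0],
    [0,0,-0.04,0,0,0,0],
    [0,0.04,-0.03,0,0,0,0],
    [0,0.05,0,0,0,0,0],
    [0,0.05,0,0,0,0,0],
    [0,0.05,0,0,0,0,0],
    [0,0.05,0,0,0,0,0],
    [0,0.05,0,0,0,0,0],
    [0,0,0,0,0,0,0],
    [0,0,0,0,0,0,0]
  ]
}}

```text
time_s: 35.18
tool_pos: [0.4799, -0.393, 0.15]
orientation: [-3.136, 0.16, 0.002]
contact_force: [0.0, 0.7, -0.3]
opening: 0.0469
grip_force: 0.0
```

```bash
python3 - <<'E'
from h import *;import cv2
st()
T=grab_frame('top');S=grab_frame('side')
a=cv2.resize(T['pixels'][185:265,165:315,::-1],None,fx=4.4,fy=4,interpolation=cv2.INTER_CUBIC)
b=cv2.resize(S['pixels'][195:305,160:345,::-1],None,fx=2.5,fy=2.5)
b=cv2.copyMakeBorder(b,0,0,0,a.shape[1]-b.shape[1],0)
cv2.imwrite('pics/s8.png',np.vstack([a,b]))
E
```

```text
t 35.18 frame mm [ -32.9 -422.8] z 150.0 yaw err -0.18 zaxis [-0.001  0.001 -1.   ] F [ 0.   0.7 -0.3] open 46.9 g 0.0
```

View pics/s8.png

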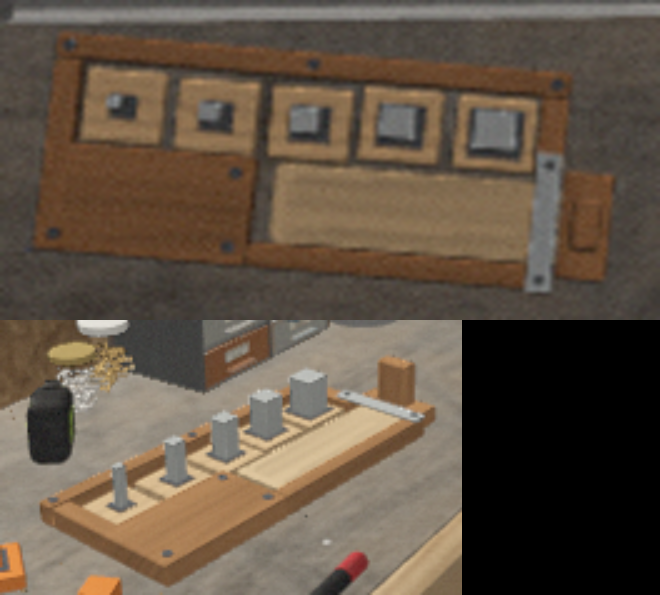

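The final view shows the gauges in order in the far row, at (122,105), (215,115), (308,124), (399,124) and (495,132) in the picture. The keeper's head is against the frame at (585,225) and the arm is clear. I hand the job in.

```bash
python3 -c "
from cell import workorder
print(workorder.close_job())"
```

```text
the job is handed in; nothing more can be done
None
```

I handed the job in at about 35 s on the robot's clock: all five gauges stand in the far row, thinnest at the left to thickest at the right, with the keeper slid back home against the frame, everything released and the arm clear; the hand-in gave no verdict, so this rests on the last camera view and the arm's readings.

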